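Open the tool box with the stiff paddle latch

TASK

Open the low grey steel tool box on the bench: raise the dark paddle handle on its front gently until you feel it come up against its firm stop, because only there has the hidden pawl let go of the lid, and let go of the paddle, which stays up. Then lift the lid by its round bow handle until it stands at least 60 degrees open, and leave it standing there. Never force the latch: do not haul on the paddle once it has met its stop, do not pry at a lid that is still held, and leave the piston, the drink can and the bolt tin where they stand.

Things in the scene. Friction and masses are not known exactly. Their poses are not given: they have to be found in the camera images.
- toolbox: The grey steel tool box, fixed to the bench. Closed, it is 170 mm deep (its x) by 280 mm wide (its y) by 106 mm high: a body 70 mm high and a lid 36 mm deep on top of it. Origin: centre of its underside. Its front, with the paddle and the bow handle, faces its own -x; z is up.
- paddle_grip (a point): Where to grip the dark steel paddle, which sticks out level from the front of the body on the box's -y side, free all round. 36 mm wide along the box's y, 12 mm thick at its end (22 mm long, centred 2 mm further out than this point). The point lies 49 mm from the pivot axis, at mid width and thickness, and moves with the paddle. It can be pinched across its width from above.
- paddle_pivot (a point): Point on the paddle's fixed pivot axis (parallel to the box's y), just inside the front wall, 55 mm above the bench; box frame (-78, -75, 55) mm. The load in the latch must stay below 25 N: about 10 N at the grip point beyond what it took to move, or 20 N at the bow handle on a lid still held.
- paddle (a joint): Paddle angle, rad: 0 = level, growing as its free end is raised. About 3 N at the grip point moves it against friction (a pinch in which it must turn adds a few N); it stays where left. Its firm stop lies somewhere between 0.33 and 0.95: unseen and different each time. The pawl is surely clear of the lid only with the paddle at its stop (within 0.04).
- handle_mid (a point): Middle of the round bar of the lid's bow handle: steel, 12 mm thick, parallel to the box's y, 80 mm long, 39 mm in front of the lid's front wall, on the box's +y side. With the lid shut it is 88 mm above the bench, at box frame (-127, 65, 88) mm. It moves with the lid. Pinched from above across its thickness, the bar can turn between the fingers.
- lid_hinge (a point): Point on the lid's hinge axis, parallel to the box's y along the top of the rear wall: box frame (85, 65, 70) mm, straight behind handle_mid, which lies 213 mm from it and, with the lid shut, 18 mm higher.
- lid (a joint): Angle of the lid, rad: 0 = shut, growing as its front rises; its end stop is at 1.4. Held by the pawl it gives only about 0.02. The lid weighs about 0.5 kg; its hinge is stiff, about 6 N at the bow handle raises it, and it stays where it is left.
- piston_mid (a point): Bystander: a pale metal piston, 55 mm across and 54 mm high, standing left of the box; its centre.
- can_mid (a point): Bystander: a black drink can, 66 mm across and 115 mm high, standing right of the box; its centre.
- tin_mid (a point): Bystander: a round tin of bolts, 77 mm across and 37 mm high, to the right of the can; its centre.

How it is judged (in metres and radians):
On the way, in this order (a step that is already met when the one before it is completed fails the run):
1. the paddle is raised (more than 0.28 rad) while the lid is still shut (value of joint paddle above 0.28 rad and value of joint lid below 0.04 rad), for 0.2 s.
2. the lid is swung open, past 60 degrees (value of joint lid above 1.047 rad), for 0.2 s.
At the end, for the whole second after the job is handed in: the lid stands by itself at 60 degrees (1.047 rad) or more, at rest (value of joint lid above 1.047 rad and linear speed of lid below 0.02 m/s); the robot touches nothing.
It fails at once if the latch is forced: more than 25 N between the pawl on the paddle and the keeper or stop in the lid (contact force between paddle and lid above 25 N).
It fails at once if the piston is displaced by more than 30 mm (distance of piston_mid from where it was at the start of the episode above 0.03 m).
It fails at once if the drink can is displaced by more than 30 mm (distance of can_mid from where it was at the start of the episode above 0.03 m).
It fails at once if the bolt tin is displaced by more than 30 mm (distance of tin_mid from where it was at the start of the episode above 0.03 m).
It also fails if it takes over 72 s, if anything falls off the work surface, if the arm or the gripper's body presses on something with over 40 N, if the wrist force passes 120 N, or if a joint passes its speed limit or range.

ROBOT

A 7-joint arm with a two-finger parallel gripper is mounted at the origin on a cart in front of the work surface, level with it; the furniture and walls round the work are solid. World frame = base frame: x ahead of the robot, y to its left, z up, the work surface at z = 0. Lengths are in m, angles in degrees, forces in N, time in s.
With the tool pointing down it reaches from about 0.4 to 0.875 m from the base axis. Payload 19.3 kg.
Tool frame: the origin (TCP) lies where the fingers leave the gripper's body, on its centre line; the fingertips stand 73 mm ahead of it and the grasp point (between the pads) lies 54 mm ahead of it; z points along the fingers, y is the line along which they close (so a half turn about z gives the same grasp; the last joint's range is limited). The gripper opens to 85 mm and grips with 20 to 120 N. Pads are 22 mm wide; open, the fingers measure 114 mm over their backs; the gripper's body (76 mm by 85 mm) begins 54 mm behind the grasp point. The pads swing forward as they close: fully open they stand 13 mm farther back than shut.
Start: joints at [-73.407, 29.874, -2.08, 91.645, 1.215, 58.505, -6.463], TCP at [0.22, 0.585, 0.304] pointing down, gripper open.
Joint ranges: [-166.77, 166.77], [-17.47, 122.26], [-85.68, 81.53], [9.62, 139.38], [-72.42, 252.41], [9.2, 110.78], [-144.41, 144.41]. Speed limits (degrees/s): [108.29, 108.29, 136.94, 136.94, 172.46, 172.46, 172.46].

INTERFACE

Orientations are given as a 3x3 rotation matrix whose columns are the frame's x, y, z axes.
In Python, from rig import read_state, camera, close_job, look_for gives the robot as it stands. The module is installed in compiled form; this text tells all that it offers.
- The arm moves only by the shell command python3 -m jog 'ROWS' [OPENING] [FORCE]. ROWS is JSON, a list of rows, each an object with "delta_pos": the shift along the tool's x, y, z in units of 40 cm (1.0 is 40 cm), a list of three; "spin": the turn about the tool's z in units of pi/2 rad (1.0 is pi/2 rad). A call has 1 to 8 rows; each row shifts and turns the commanded pose from where the row before left it, along the tool's axes as they then stand; what a row does not reach is not made up. A row lasts 1/8 s, in which the tool goes at most 62.5 mm and 10.7 degrees, less where a joint would pass 70% of its speed; a pose out of reach is approached as far as the arm can. A call with a number of a shift or a turn outside -1 to 1 is refused whole. A call with a gripper value outside its range is refused whole. OPENING is the closure, from 0 (fully open) to 1 (shut), set as the call begins (- or left out, the last holds). The fingers move at their own pace and stop on an object; FORCE is the grip in N (left out, the last holds). Time passes only in rows, so rows that do not move let the fingers close. It gives the time, the measured TCP pose, the force, the opening and the grip force at its end, in the units of the state.
- read_state(): the state, without advancing time (a new reading comes with each control period).
- camera(name): name is "side" or "top"; returns a dict with "img" (384x512x3 uint8, red, green, blue), "range_z" (384x512 float32, m along the optical axis (not along the pixel's ray), 0 where there is no reading), "fx", "fy", "cx", "cy" (pixels), "xyz" and "attitude" of the camera in the world. Camera axes: x right, y down, z forward; pixel columns grow to the right and rows downward; lengths in m; the calibration is good to about 2 mm. A picture is of the moment at which its call begins.
- close_job(): hands the job in; it is judged then, once.
Trained networks look in the newest picture that a camera, given by its name, has taken for a name from the list of things; names that differ only in an ending like _2 or _b are one class to them, and where a whole thing is asked for, a point or a joint stands for the part that bears it (a point fixed in the world has none). Each returns a list of dicts, best first, with "score" (0 to 1); they miss things now and then, are a little off and sometimes report something else, mostly with a low value. They report only what shows in the picture. A call takes as long as a camera call.
- look_for(camera, thing): "at" ([x, y, z] in m, in world coordinates, good to about 4 mm: the middle of the surface that is visible of it).
The state is a dict: "t": time; "qpos": joint angles; "joint_vel": joint speeds; "tau": joint torques, N m; "eef_pos": TCP position; "ee_rot": TCP orientation; "ft_force": force on the tool from outside, world axes, zero at the start; "torque": the same for the moment, N m; "finger_gap": finger opening in m; "grip_force": force on a finger pad.
Only numpy, scipy, OpenCV 4.12 (cv2) and the standard library are available. Lean on these libraries where they do the work, as an engineer would, in place of code of your own. Each camera call takes 0.05 s, during which the arm holds its last target. There are 200 camera calls.

## Working session

There is one attempt and no reset: what is moved stays moved. The work goes in short steps, Python scripts to look and compute and a shell command to move; the robot and the scene stay as the last step left them, time stands still between calls to the robot, and variables do not carry over. Pictures are saved under pics/ and viewed, at most 10 in all, crops included, and the job is handed in when it is done.

```bash
mkdir -p pics; python3 - <<'E'
from rig import *
import cv2,numpy as np
np.set_printoptions(precision=4,suppress=True)
for c in("side","top"):
    d=camera(c); cv2.imwrite(f"pics/{c}0.png",d["img"][:,:,::-1]); print(c,d["xyz"],np.array(d["attitude"]).tolist(),d["fx"],d["cx"],d["cy"])
    for n in("toolbox","paddle_grip","handle_mid","piston_mid","can_mid","tin_mid"):
        print(n,[(np.round(r["at"],4).tolist(),round(r["score"],2)) for r in look_for(c,n)[:2]])
s=read_state(); print(s["t"],s["eef_pos"],s["ee_rot"],s["ft_force"],s["finger_gap"])
E
```

```text
side [0.5526 0.9498 0.655 ] [[-0.9985327003837985, -0.01801825337733216, 0.05106651358248005], [-0.0530011373609418, 0.5185742278812971, -0.853388334590861], [-0.011105210609706687, -0.8548427415159743, -0.518768312038011]] 371.72758359920743 254.97285664585831 185.19208124389652
toolbox [([0.5987, 0.0661, 0.1085], 0.91), ([0.6855, 0.176, 0.0437], 0.69)]
paddle_grip []
handle_mid [([0.5976, 0.034, 0.1011], 0.66)]
piston_mid [([0.4649, -0.0606, 0.0593], 0.67), ([0.6866, 0.1775, 0.0411], 0.59)]
can_mid [([0.5737, -0.2274, 0.1054], 0.83)]
tin_mid [([0.5315, -0.3345, 0.0276], 0.53)]
top [0.5763 0.0257 0.9473] [[0.017649566276746485, -0.9991811582971373, 0.03640749530294742], [-0.9992546426602167, -0.018877774122693255, -0.03367177996743584], [0.03433150058249093, -0.03578606639690895, -0.998769595812563]] 361.8126731297356 252.04655249995977 194.02792864574718
toolbox [([0.589, -0.0234, 0.1092], 0.79)]
paddle_grip [([0.6016, -0.0174, 0.1073], 0.16)]
handle_mid [([0.5899, -0.015, 0.1054], 0.75)]
piston_mid [([0.6891, 0.1543, 0.0519], 0.83)]
can_mid [([0.5751, -0.2368, 0.1055], 0.77), ([0.4709, -0.0662, 0.0556], 0.39)]
tin_mid [([0.5447, -0.327, 0.0188], 0.78)]
0.7 [0.2201 0.5849 0.3039] [[-0.9359  0.3521 -0.    ]
 [ 0.3521  0.9359 -0.0001]
 [ 0.     -0.0001 -1.    ]] [0.3812 0.7335 1.1785] 0.08537410123511935
```

View pics/top0.png

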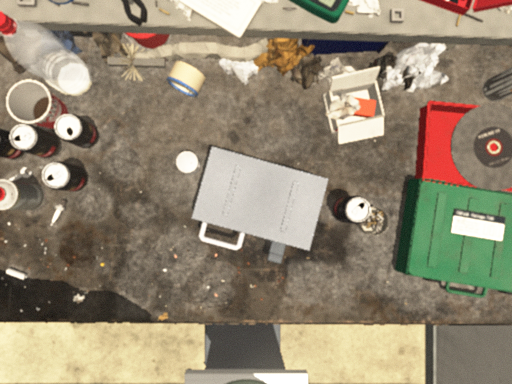

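View pics/side0.png

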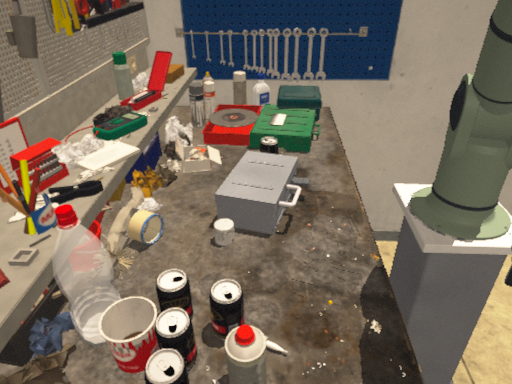

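```bash
cat > h.py <<'E'
from rig import *
import cv2,numpy as np
np.set_printoptions(precision=4,suppress=True)
def cloud(c):
    d=camera(c); z=d["range_z"]; v,u=np.mgrid[:z.shape[0],:z.shape[1]]
    p=np.stack([(u-d["cx"])/d["fx"]*z,(v-d["cy"])/d["fy"]*z,z],-1)@np.array(d["attitude"]).T+d["xyz"]
    p[z==0]=np.nan
    return d,p
E
python3 - <<'E'
from h import *
d,p=cloud("top")
# lid top
m=(abs(p[...,2]-.106)<.006)&(p[...,0]>.35)&(p[...,0]<.8)&(abs(p[...,1])<.3)
n,l,s,_=cv2.connectedComponentsWithStats(m.astype(np.uint8))
for k in range(1,n):
    if s[k,4]>60:
        q=p[l==k]; r=cv2.minAreaRect(q[:,:2].astype(np.float32)*1000); print(s[k],r,np.median(q[:,2]))
m=(p[...,2]>.03)&(p[...,2]<.098)&(p[...,0]>.35)&(p[...,0]<.8)&(abs(p[...,1])<.3)
n,l,s,_=cv2.connectedComponentsWithStats(m.astype(np.uint8))
for k in range(1,n):
    if s[k,4]>20:
        q=p[l==k]; print(s[k],q.mean(0),q.min(0),q.max(0), cv2.minAreaRect(q[:,:2].astype(np.float32)*1000))
E
```

```text
[ 192  147  137  104 9023] ((596.3956909179688, -22.661819458007812), (284.4291076660156, 175.66632080078125), 75.59022521972656) 0.10524959120200839
[344 196  27  28 500] ((575.8656005859375, -248.19525146484375), (59.956825256347656, 62.75682830810547), 72.33671569824219) 0.10778430495815655
[334 120  36  23 509] [ 0.7797 -0.2559  0.0418] [ 0.7481 -0.2999  0.0301] [ 0.8    -0.2116  0.0565] ((774.048828125, -256.1063232421875), (51.3059196472168, 88.0906982421875), 1.0021580457687378)
[176 151  24  23 407] [0.6842 0.1565 0.0514] [0.6583 0.1302 0.0304] [0.7136 0.1853 0.0573] ((685.1131591796875, 157.62625122070312), (53.895164489746094, 52.530426025390625), 45.97648239135742)
[335 196  22  28 218] [ 0.5743 -0.2239  0.0672] [ 0.542  -0.2498  0.0301] [ 0.6073 -0.2149  0.098 ] ((576.0491943359375, -231.00633239746094), (31.920196533203125, 65.45396423339844), 84.93537902832031)
[199 222  46  29 348] [0.4991 0.0693 0.0921] [0.4746 0.0141 0.0858] [0.5398 0.1199 0.098 ] ((506.0291442871094, 67.54190063476562), (103.60157012939453, 44.95231246948242), 76.09091186523438)
[268 240  18  24 302] [ 0.4678 -0.0662  0.0601] [ 0.4408 -0.0876  0.053 ] [ 0.4966 -0.0457  0.0685] ((467.69952392578125, -64.26712036132812), (40.80431365966797, 50.37120056152344), 76.61026000976562)
```

The top view shows the box at about (260,197) with the bow handle at (220,236) on its +y side and the paddle at (276,251). The piston is at (187,161), the can at (357,209) and the tin at (375,220). The side view agrees. Box yaw is about -14.4° with its centre at (0.596,-0.023), and both the handle and paddle positions match that model within 3 mm.

```bash
cat > to.py <<'E'
import sys
from h import *
s=read_state(); R=np.array(s["ee_rot"]); d=R.T@(np.array([float(a) for a in sys.argv[1:4]])-s["eef_pos"])
yaw=np.degrees(np.arctan2(R[1,1],R[0,1])); want=float(sys.argv[4])
print("units",d/.4,"dist",np.linalg.norm(d),"spin",-(want-yaw)/90,"F",np.array(s["ft_force"]),"pos",np.array(s["eef_pos"]))
E
python3 -m jog '[{"delta_pos":[0,0,0],"spin":-0.069},{"delta_pos":[-0.095,-0.083,0.017],"spin":0},{"delta_pos":[-0.095,-0.083,0.017],"spin":0},{"delta_pos":[-0.095,-0.083,0.017],"spin":0},{"delta_pos":[-0.095,-0.083,0.017],"spin":0},{"delta_pos":[-0.095,-0.083,0.017],"spin":0},{"delta_pos":[-0.095,-0.083,0.017],"spin":0},{"delta_pos":[-0.095,-0.083,0.017],"spin":0}]' 0 20
python3 to.py 0.4506 -0.0613 0.25 75.6
```

```text
t: 1.75
eef_pos: [0.4207, 0.2923, 0.2563]
ee_rot: [[-0.969, 0.249, 0.0], [0.249, 0.969, 0.0], [-0.0, 0.0, -1.0]]
ft_force: [1.1, 1.5, -0.2]
finger_gap: 0.0852
grip_force: 0.0
units [-0.2922 -0.8377  0.0155] dist 0.3549556934057455 spin 3.909876864330247e-05 F [ 1.1268  1.4606 -0.1664] pos [0.4207 0.2923 0.2563]
```

```bash

python3 -m jog '[{"delta_pos":[-0.0365,-0.1047,0.002],"spin":0},{"delta_pos":[-0.0365,-0.1047,0.002],"spin":0},{"delta_pos":[-0.0365,-0.1047,0.002],"spin":0},{"delta_pos":[-0.0365,-0.1047,0.002],"spin":0},{"delta_pos":[-0.0365,-0.1047,0.002],"spin":0},{"delta_pos":[-0.0365,-0.1047,0.002],"spin":0},{"delta_pos":[-0.0365,-0.1047,0.002],"spin":0},{"delta_pos":[-0.0365,-0.1047,0.002],"spin":0}]'
python3 -m jog '[{"delta_pos":[0,0,0],"spin":0},{"delta_pos":[0,0,0],"spin":0}]' >/dev/null
python3 to.py 0.4506 -0.0613 0.108 75.6
```

```text
t: 2.75
eef_pos: [0.4497, -0.0613, 0.2501]
ee_rot: [[-0.969, 0.249, 0.001], [0.249, 0.969, 0.0], [-0.001, 0.0, -1.0]]
ft_force: [1.3, 1.1, -0.4]
finger_gap: 0.0853
grip_force: 0.0
units [-0.0034 -0.0037  0.3548] dist 0.1419430636811491 spin -0.00015263371742232974 F [ 0.2701 -0.1017 -1.0594] pos [ 0.4497 -0.0596  0.2499]
```

```bash

python3 -m jog '[{"delta_pos":[-0.0035,-0.0035,0.08],"spin":0},{"delta_pos":[0,0,0.08],"spin":0},{"delta_pos":[0,0,0.08],"spin":0},{"delta_pos":[0,0,0.06],"spin":0},{"delta_pos":[0,0,0.035],"spin":0},{"delta_pos":[0,0,0.02],"spin":0},{"delta_pos":[0,0,0],"spin":0}]'
python3 - <<'E'
from h import *
a=camera("top"); b=camera("side")
A=cv2.resize(a["img"][190:310,190:350],None,fx=2.5,fy=2.5); B=cv2.resize(b["img"][130:250,200:360],None,fx=2.5,fy=2.5)
cv2.imwrite("pics/c1.png",np.hstack([A,B])[:,:,::-1])
E
python3 to.py 0.4506 -0.0613 0.108 75.6
```

```text
t: 3.88
eef_pos: [0.4507, -0.0613, 0.108]
ee_rot: [[-0.969, 0.248, -0.0], [0.248, 0.969, 0.0], [0.0, 0.0, -1.0]]
ft_force: [-0.7, -0.3, 0.8]
finger_gap: 0.0854
grip_force: 0.0
units [0.0009 0.0003 0.0011] dist 0.0005992956466888386 spin -5.501588510428393e-05 F [ 0.0817 -0.7155 -1.2323] pos [ 0.4509 -0.0615  0.1084]
```

View pics/c1.png

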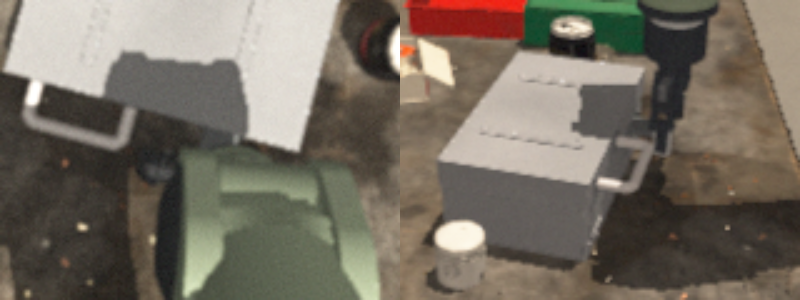

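The gripper is over the paddle: in the left crop its green body is at (260,220), in front of the box wall. In the right crop a finger is beside the paddle at about (655,140), clear of the bow handle. I'll pinch gently.

```bash

python3 -m jog '[{"delta_pos":[0,0,0],"spin":0},{"delta_pos":[0,0,0],"spin":0},{"delta_pos":[0,0,0],"spin":0},{"delta_pos":[0,0,0],"spin":0},{"delta_pos":[0,0,0],"spin":0},{"delta_pos":[0,0,0],"spin":0},{"delta_pos":[0,0,0],"spin":0},{"delta_pos":[0,0,0],"spin":0}]' 1 20
python3 to.py 0.4506 -0.0613 0.108 75.6
```

```text
t: 4.97
eef_pos: [0.4507, -0.0616, 0.1079]
ee_rot: [[-0.969, 0.249, 0.0], [0.249, 0.969, -0.0], [-0.0, 0.0, -1.0]]
ft_force: [0.8, 0.7, 3.7]
finger_gap: 0.0356
grip_force: 24.7
units [ 0.0005  0.0006 -0.0002] dist 0.0003196781654870147 spin -7.46119329662065e-05 F [0.8235 0.6504 3.6846] pos [ 0.4507 -0.0616  0.1079]
```

```bash

python3 -m jog '[{"delta_pos":[-0.0002,0,-0.0066],"spin":0},{"delta_pos":[-0.0005,0,-0.0066],"spin":0},{"delta_pos":[0,0,0],"spin":0}]'
python3 -m jog '[{"delta_pos":[-0.0008,0,-0.0066],"spin":0},{"delta_pos":[-0.0012,0,-0.0065],"spin":0},{"delta_pos":[-0.0015,0,-0.0065],"spin":0}]'
python3 -m jog '[{"delta_pos":[0,0,0],"spin":0},{"delta_pos":[0,0,0],"spin":0}]'
python3 to.py 0.4507 -0.0616 0.1079 75.6
python3 to.py 0.4507 -0.0616 0.1079 75.6
```

```text
t: 5.35
eef_pos: [0.4509, -0.0616, 0.1134]
ee_rot: [[-0.969, 0.249, 0.0], [0.249, 0.969, 0.0], [-0.0, 0.0, -1.0]]
ft_force: [1.8, 0.9, -0.3]
finger_gap: 0.0357
grip_force: 23.8
t: 5.72
eef_pos: [0.4521, -0.062, 0.1211]
ee_rot: [[-0.969, 0.249, -0.001], [0.249, 0.969, 0.0], [0.001, -0.0, -1.0]]
ft_force: [0.3, 1.9, -8.1]
finger_gap: 0.0354
grip_force: 22.6
t: 5.98
eef_pos: [0.4521, -0.0619, 0.1211]
ee_rot: [[-0.969, 0.249, -0.0], [0.249, 0.969, 0.0], [0.0, 0.0, -1.0]]
ft_force: [-1.8, 2.2, 0.0]
finger_gap: 0.0356
grip_force: 23.3
units [ 0.0036 -0.      0.033 ] dist 0.01328993572875551 spin -6.0232846116371596e-05 F [-1.8064  2.2473  0.0186] pos [ 0.4521 -0.0619  0.1211]
units [ 0.0036 -0.      0.033 ] dist 0.01328993572875551 spin -6.0232846116371596e-05 F [-1.8064  2.2473  0.0186] pos [ 0.4521 -0.0619  0.1211]
```

```bash
cat > g.py <<'E'
from h import *
import sys
s=read_state(); p=np.array(s["eef_pos"]); F=np.array(s["ft_force"])
th=np.arcsin(np.clip((p[2]-.1079)/.053,-1,1)); inn=np.array([.9686,-.2487,0])
f=-F@(inn*np.sin(th)+np.array([0,0,1])*np.cos(th))
print("th %.3f in %.4f z %.4f f %.1f F %s gap %.4f"%(th,(p-[.4507,-.0616,0])@inn,p[2],f,F.round(1),s["finger_gap"]))
sys.exit(int(f>11))
E
J="python3 -m jog"
set -e
python3 -m jog '[{"delta_pos":[-0.0009,0,-0.0032],"spin":0}]' >/dev/null; python3 g.py
python3 -m jog '[{"delta_pos":[-0.0009,0,-0.0032],"spin":0}]' >/dev/null; python3 g.py
python3 -m jog '[{"delta_pos":[-0.0008,0,-0.0025],"spin":0}]' >/dev/null; python3 g.py
python3 -m jog '[{"delta_pos":[-0.0009,0,-0.0025],"spin":0}]' >/dev/null; python3 g.py
python3 -m jog '[{"delta_pos":[-0.0009,0,-0.0025],"spin":0}]' >/dev/null; python3 g.py
python3 -m jog '[{"delta_pos":[-0.001,0,-0.0025],"spin":0}]' >/dev/null; python3 g.py
python3 -m jog '[{"delta_pos":[-0.001,0,-0.0025],"spin":0}]' >/dev/null; python3 g.py
```

```text
th 0.273 in 0.0017 z 0.1222 f 6.9 F [-0.2  2.6 -6.9] gap 0.0357
th 0.299 in 0.0021 z 0.1235 f 7.1 F [-0.7  2.6 -7. ] gap 0.0357
th 0.320 in 0.0025 z 0.1246 f 6.8 F [-0.8  3.1 -6.7] gap 0.0358
th 0.340 in 0.0029 z 0.1256 f 7.3 F [-1.8  2.6 -6.9] gap 0.0354
th 0.361 in 0.0033 z 0.1266 f 6.5 F [-1.3  2.8 -6.2] gap 0.0357
th 0.381 in 0.0037 z 0.1276 f 7.8 F [-2.   3.8 -7.3] gap 0.0351
th 0.402 in 0.0042 z 0.1286 f 7.4 F [-1.9  3.2 -7. ] gap 0.0356
```

```bash
set -e
python3 -m jog '[{"delta_pos":[-0.0011,0,-0.0024],"spin":0}]' >/dev/null; python3 g.py
python3 -m jog '[{"delta_pos":[-0.0011,0,-0.0024],"spin":0}]' >/dev/null; python3 g.py
python3 -m jog '[{"delta_pos":[-0.0012,0,-0.0024],"spin":0}]' >/dev/null; python3 g.py
python3 -m jog '[{"delta_pos":[-0.0012,0,-0.0024],"spin":0}]' >/dev/null; python3 g.py
python3 -m jog '[{"delta_pos":[-0.0013,0,-0.0023],"spin":0}]' >/dev/null; python3 g.py
python3 -m jog '[{"delta_pos":[-0.0013,0,-0.0023],"spin":0}]' >/dev/null; python3 g.py
python3 -m jog '[{"delta_pos":[-0.0014,0,-0.0023],"spin":0}]' >/dev/null; python3 g.py
python3 -m jog '[{"delta_pos":[-0.0014,0,-0.0023],"spin":0}]' >/dev/null; python3 g.py
python3 -m jog '[{"delta_pos":[-0.0015,0,-0.0022],"spin":0}]' >/dev/null; python3 g.py
python3 -m jog '[{"delta_pos":[-0.0015,0,-0.0022],"spin":0}]' >/dev/null; python3 g.py
```

```text
th 0.422 in 0.0046 z 0.1296 f 7.2 F [-2.1  3.  -6.6] gap 0.0354
th 0.442 in 0.0051 z 0.1306 f 7.5 F [-2.1  2.9 -6.9] gap 0.0354
th 0.462 in 0.0056 z 0.1315 f 6.8 F [-1.1  3.7 -6.6] gap 0.0358
th 0.482 in 0.0061 z 0.1325 f 7.0 F [-1.9  2.9 -6.6] gap 0.0354
th 0.502 in 0.0066 z 0.1334 f 7.6 F [-2.3  3.4 -6.9] gap 0.0355
th 0.522 in 0.0071 z 0.1343 f 7.8 F [-2.2  3.  -7.3] gap 0.0355
th 0.542 in 0.0077 z 0.1353 f 6.7 F [-1.7  4.  -6.2] gap 0.0355
th 0.562 in 0.0082 z 0.1362 f 7.5 F [-1.9  2.9 -7.3] gap 0.0358
th 0.582 in 0.0088 z 0.1370 f 7.6 F [-2.7  2.5 -7. ] gap 0.0358
th 0.602 in 0.0094 z 0.1379 f 7.1 F [-2.8  4.  -6.1] gap 0.0358
```

```bash
set -e
python3 -m jog '[{"delta_pos":[-0.0015,0,-0.0022],"spin":0}]' >/dev/null; python3 g.py
python3 -m jog '[{"delta_pos":[-0.0016,0,-0.0021],"spin":0}]' >/dev/null; python3 g.py
python3 -m jog '[{"delta_pos":[-0.0016,0,-0.0021],"spin":0}]' >/dev/null; python3 g.py
python3 -m jog '[{"delta_pos":[-0.0016,0,-0.0021],"spin":0}]' >/dev/null; python3 g.py
python3 -m jog '[{"delta_pos":[-0.0017,0,-0.002],"spin":0}]' >/dev/null; python3 g.py
python3 -m jog '[{"delta_pos":[-0.0017,0,-0.002],"spin":0}]' >/dev/null; python3 g.py
python3 -m jog '[{"delta_pos":[-0.0018,0,-0.002],"spin":0}]' >/dev/null; python3 g.py
python3 -m jog '[{"delta_pos":[-0.0018,0,-0.0019],"spin":0}]' >/dev/null; python3 g.py
python3 -m jog '[{"delta_pos":[-0.0018,0,-0.0019],"spin":0}]' >/dev/null; python3 g.py
python3 -m jog '[{"delta_pos":[-0.0019,0,-0.0019],"spin":0}]' >/dev/null; python3 g.py
```

```text
th 0.622 in 0.0100 z 0.1388 f 6.8 F [-2.6  3.  -6. ] gap 0.0354
th 0.642 in 0.0106 z 0.1396 f 7.3 F [-3.3  2.9 -6.2] gap 0.0357
th 0.662 in 0.0113 z 0.1405 f 6.7 F [-2.1  3.2 -6.3] gap 0.0357
th 0.682 in 0.0119 z 0.1413 f 7.2 F [-2.4  3.8 -6.5] gap 0.0357
th 0.701 in 0.0126 z 0.1421 f 8.0 F [-4.   3.4 -6.5] gap 0.0357
th 0.722 in 0.0132 z 0.1429 f 6.8 F [-2.8  4.  -5.8] gap 0.0356
th 0.742 in 0.0140 z 0.1437 f 7.5 F [-4.1  3.2 -5.8] gap 0.0356
th 0.762 in 0.0147 z 0.1445 f 8.6 F [-4.1  3.6 -7.2] gap 0.0354
th 0.781 in 0.0154 z 0.1452 f 6.4 F [-2.3  3.9 -5.9] gap 0.0358
th 0.802 in 0.0162 z 0.1460 f 7.4 F [-3.7  3.5 -6.1] gap 0.0355
```

```bash
set -e
python3 -m jog '[{"delta_pos":[-0.0019,0,-0.0018],"spin":0}]' >/dev/null; python3 g.py
python3 -m jog '[{"delta_pos":[-0.002,0,-0.0018],"spin":0}]' >/dev/null; python3 g.py
python3 -m jog '[{"delta_pos":[-0.002,0,-0.0018],"spin":0}]' >/dev/null; python3 g.py
python3 -m jog '[{"delta_pos":[-0.002,0,-0.0017],"spin":0}]' >/dev/null; python3 g.py
python3 -m jog '[{"delta_pos":[-0.0021,0,-0.0017],"spin":0}]' >/dev/null; python3 g.py
python3 -m jog '[{"delta_pos":[-0.0021,0,-0.0016],"spin":0}]' >/dev/null; python3 g.py
python3 -m jog '[{"delta_pos":[-0.0021,0,-0.0016],"spin":0}]' >/dev/null; python3 g.py
```

```text
th 0.821 in 0.0169 z 0.1467 f 7.1 F [-4.2  3.6 -5.1] gap 0.0356
th 0.841 in 0.0177 z 0.1474 f 8.4 F [-4.3  3.9 -6.9] gap 0.0360
th 0.862 in 0.0185 z 0.1481 f 7.2 F [-3.7  3.  -6. ] gap 0.0355
th 0.881 in 0.0192 z 0.1488 f 6.6 F [-3.6  3.1 -5.2] gap 0.0357
th 0.902 in 0.0201 z 0.1495 f 7.3 F [-4.   4.3 -5.4] gap 0.0358
th 0.921 in 0.0208 z 0.1501 f 7.7 F [-4.7  3.7 -5.6] gap 0.0352
th 0.941 in 0.0217 z 0.1507 f 7.5 F [-5.   4.3 -4.7] gap 0.0355
```

```bash
python3 g.py; python3 - <<'E'
from h import *
a=camera("top"); b=camera("side")
A=cv2.resize(a["img"][190:310,190:350],None,fx=2.5,fy=2.5); B=cv2.resize(b["img"][150:230,240:347],None,fx=3.75,fy=3.75)
cv2.imwrite("pics/c2.png",np.hstack([A,B])[:,:,::-1])
E
```

```text
th 0.941 in 0.0217 z 0.1507 f 7.5 F [-5.   4.3 -4.7] gap 0.0355
```

View pics/c2.png

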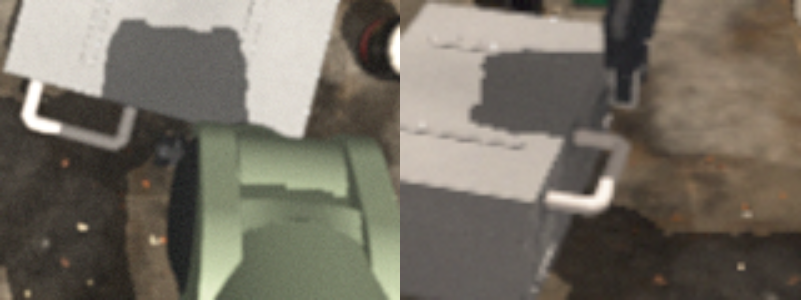

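In the right crop the finger covers the paddle at (625,90), about 40 mm higher than before, and the lid is still shut. No stop has been felt yet. The force is steady at about 7 N, so I'll continue gently.

```bash
set -e
python3 -m jog '[{"delta_pos":[-0.0022,0,-0.0015],"spin":0}]' >/dev/null; python3 g.py
python3 -m jog '[{"delta_pos":[-0.0022,0,-0.0015],"spin":0}]' >/dev/null; python3 g.py
python3 -m jog '[{"delta_pos":[-0.0022,0,-0.0014],"spin":0}]' >/dev/null; python3 g.py
python3 -m jog '[{"delta_pos":[-0.0022,0,-0.0014],"spin":0}]' >/dev/null; python3 g.py
```

```text
th 0.960 in 0.0225 z 0.1513 f 7.5 F [-4.8  3.8 -5.1] gap 0.0359
th 0.981 in 0.0234 z 0.1519 f 7.7 F [-5.5  4.5 -4.3] gap 0.0355
th 1.000 in 0.0242 z 0.1525 f 8.0 F [-6.3  3.9 -3.7] gap 0.0357
th 1.019 in 0.0250 z 0.1530 f 8.7 F [-6.1  5.2 -4.8] gap 0.0354
```

```bash
set -e
python3 -m jog '[{"delta_pos":[-0.0023,0,-0.0013],"spin":0}]' >/dev/null; python3 g.py
python3 -m jog '[{"delta_pos":[-0.0023,0,-0.0013],"spin":0}]' >/dev/null; python3 g.py
python3 -m jog '[{"delta_pos":[-0.0023,0,-0.0012],"spin":0}]' >/dev/null; python3 g.py
python3 -m jog '[{"delta_pos":[0,0,0],"spin":0},{"delta_pos":[0,0,0],"spin":0}]' >/dev/null; python3 g.py
```

```text
th 1.033 in 0.0256 z 0.1534 f 10.9 F [-7.9  5.3 -6.2] gap 0.0356
th 1.045 in 0.0262 z 0.1537 f 14.2 F [-10.1   6.2  -8.7] gap 0.0352
```

The stop is felt: the force jumped from about 8 to 14 N while the motion lagged, and it points along the paddle's path. I'll let go and retreat upward, then look.

```bash

python3 -m jog '[{"delta_pos":[0,0,0],"spin":0},{"delta_pos":[0,0,0],"spin":0},{"delta_pos":[0,0,0],"spin":0},{"delta_pos":[0,0,0],"spin":0},{"delta_pos":[0,0,0],"spin":0},{"delta_pos":[0,0,0],"spin":0}]' 0 20
python3 -m jog '[{"delta_pos":[0,0,-0.06],"spin":0},{"delta_pos":[0,0,-0.08],"spin":0},{"delta_pos":[0,0,-0.08],"spin":0},{"delta_pos":[0,0.08,-0.04],"spin":0},{"delta_pos":[0,0.1,0],"spin":0},{"delta_pos":[0,0.1,0],"spin":0},{"delta_pos":[0,0.1,0],"spin":0},{"delta_pos":[0,0,0],"spin":0}]'
python3 - <<'E'
from h import *
d,p=cloud("top"); b=camera("side")
A=cv2.resize(d["img"][190:310,190:350],None,fx=2.5,fy=2.5); B=cv2.resize(b["img"][150:230,240:347],None,fx=3.75,fy=3.75)
cv2.imwrite("pics/c3.png",np.hstack([A,B])[:,:,::-1])
ex=np.array([.9686,-.2487,0]);ey=np.array([.2487,.9686,0]); q=p-[.5964,-.0227,0]
bx,by,z=q@ex,q@ey,q[...,2]
m=(abs(by+.075)<.013)&(bx<-.09)&(bx>-.16)&(z>.02)&(z<.14)
i=np.argsort(bx[m])[::3]; print(np.c_[bx[m],by[m],z[m]][i])
m=(abs(bx)<.08)&(abs(by)<.13); print("lid z",np.nanmedian(z[m]))
E
python3 to.py 0.4896 0.0719 0.25 -14.4
```

```text
t: 11.82
eef_pos: [0.4771, -0.0684, 0.1541]
ee_rot: [[-0.969, 0.249, 0.0], [0.249, 0.969, -0.0], [-0.0, -0.0, -1.0]]
ft_force: [-0.5, 1.0, 0.2]
finger_gap: 0.0854
grip_force: 0.0
t: 12.82
eef_pos: [0.5151, 0.0818, 0.2579]
ee_rot: [[-0.97, 0.245, 0.0], [0.245, 0.97, 0.001], [0.0, 0.001, -1.0]]
ft_force: [0.6, -0.5, 0.2]
finger_gap: 0.085
grip_force: 0.0
[[-0.1177 -0.0847  0.1003]
 [-0.117  -0.0699  0.0997]
 [-0.1163 -0.0622  0.1026]
 [-0.1157 -0.0644  0.1027]
 [-0.115  -0.0833  0.1056]
 [-0.1144 -0.0688  0.1036]
 [-0.1134 -0.0804  0.1055]
 [-0.1129 -0.0829  0.104 ]
 [-0.1121 -0.0681  0.1041]
 [-0.1113 -0.0702  0.1055]
 [-0.1109 -0.0727  0.104 ]
 [-0.1102 -0.0748  0.1047]
 [-0.1095 -0.0671  0.1074]
 [-0.109  -0.0627  0.1023]
 [-0.1086 -0.082   0.1019]
 [-0.1078 -0.084   0.1036]
 [-0.107  -0.0792  0.1014]
 [-0.1064 -0.0715  0.1036]
 [-0.106  -0.074   0.1015]
 [-0.1054 -0.0764  0.1011]
 [-0.1049 -0.0787  0.1005]
 [-0.1042 -0.0741  0.0968]
 [-0.1037 -0.0833  0.0997]
 [-0.1031 -0.0789  0.0945]
 [-0.1023 -0.0709  0.0992]
 [-0.1019 -0.0834  0.0949]
 [-0.1011 -0.0686  0.0946]
 [-0.1005 -0.071   0.0937]
 [-0.0998 -0.0831  0.093 ]
 [-0.0993 -0.0756  0.093 ]
 [-0.0989 -0.0783  0.0903]
 [-0.0983 -0.0806  0.0899]
 [-0.0978 -0.0831  0.0884]
 [-0.0973 -0.0857  0.0867]
 [-0.0965 -0.0809  0.0837]
 [-0.0961 -0.0732  0.0848]
 [-0.0953 -0.0855  0.0836]
 [-0.0949 -0.0781  0.083 ]
 [-0.0943 -0.0804  0.0827]
 [-0.0936 -0.0655  0.0809]
 [-0.0932 -0.0852  0.0814]
 [-0.0926 -0.0705  0.078 ]
 [-0.0922 -0.0629  0.078 ]
 [-0.0914 -0.0649  0.0807]
 [-0.0908 -0.0673  0.08  ]
 [-0.0902 -0.0699  0.0784]]
lid z 0.10596364950185572
units [ 0.0566 -0.032   0.0199] dist 0.027218728953438135 spin 1.00021609439169 F [ 0.0679 -0.69    0.4243] pos [0.5147 0.0787 0.258 ]
```

View pics/c3.png

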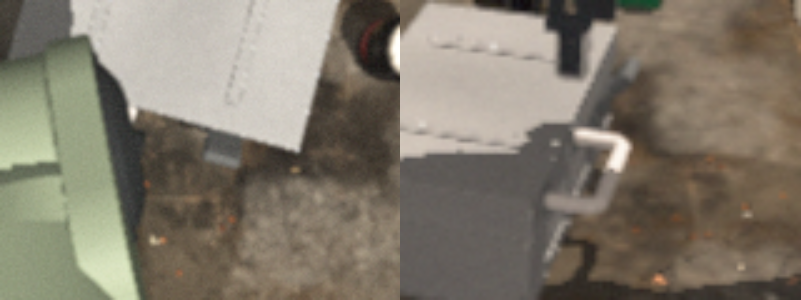

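The left crop shows the paddle standing up at (222,150). In the right crop it is at (628,68), and depth puts it at about 0.92 rad with the lid shut. Next I'll turn for the bow handle and half close the fingers so the inner one clears the lid.

```bash
python3 -c "
from h import *
print(np.array(read_state()['qpos']))"
python3 -m jog '[{"delta_pos":[0.028,-0.016,0],"spin":0.111},{"delta_pos":[0,0,0],"spin":0.111},{"delta_pos":[0,0,0],"spin":0.111},{"delta_pos":[0,0,0],"spin":0.111},{"delta_pos":[0,0,0],"spin":0.111},{"delta_pos":[0,0,0],"spin":0.111},{"delta_pos":[0,0,0],"spin":0.111},{"delta_pos":[0,0,0],"spin":0.111}]' 0.67 20
python3 -m jog '[{"delta_pos":[0,0,0],"spin":0.111},{"delta_pos":[0,0,0],"spin":0}]'
python3 to.py 0.489 0.0719 0.142 -14.4
```

```text
[-17.9121  23.902    3.5271 110.1671  -1.9634  46.0127  62.2972]
t: 13.92
eef_pos: [0.5023, 0.0741, 0.2582]
ee_rot: [[0.083, 0.997, 0.0], [0.997, -0.083, -0.0], [-0.0, 0.0, -1.0]]
ft_force: [0.5, 0.1, -0.7]
finger_gap: 0.0281
grip_force: 0.0
t: 14.18
eef_pos: [0.5023, 0.0746, 0.2581]
ee_rot: [[0.248, 0.969, -0.0], [0.969, -0.248, -0.0], [-0.0, -0.0, -1.0]]
ft_force: [0.8, 0.4, 0.8]
finger_gap: 0.0283
grip_force: 0.0
units [-0.0145 -0.0305  0.2903] dist 0.11689899964619026 spin 0.0006705088123665782 F [0.8288 0.3746 0.7537] pos [0.5023 0.0746 0.2581]
```

```bash

python3 -m jog '[{"delta_pos":[-0.0145,-0.0305,0],"spin":0},{"delta_pos":[0,0,0.07],"spin":0},{"delta_pos":[0,0,0.07],"spin":0},{"delta_pos":[0,0,0.05],"spin":0},{"delta_pos":[0,0,0],"spin":0}]'
python3 - <<'E'
from h import *
d=camera("top"); b=camera("side")
A=cv2.resize(d["img"][190:310,170:330],None,fx=2.5,fy=2.5); B=cv2.resize(b["img"][130:230,230:363],None,fx=3,fy=3)
cv2.imwrite("pics/c4.png",np.hstack([A,B])[:,:,::-1])
E
python3 to.py 0.489 0.0719 0.142 -14.4
```

```text
t: 14.8
eef_pos: [0.488, 0.0722, 0.1814]
ee_rot: [[0.246, 0.969, -0.002], [0.969, -0.246, -0.001], [-0.001, -0.002, -1.0]]
ft_force: [0.6, 0.7, -0.1]
finger_gap: 0.0284
grip_force: 0.0
units [-0.0014  0.0004  0.1019] dist 0.0407800867187349 spin 0.0014714908743658957 F [0.7619 0.8114 1.3432] pos [0.489  0.0725 0.1828]
```

View pics/c4.png

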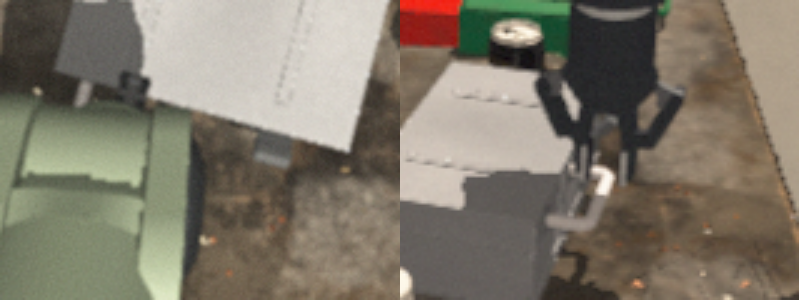

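The fingers straddle the bar in the right crop, with fingertips at (590,183) and (627,183) and the bar at (605,185). The elbows stay above the lid edge. I'll go down and grip.

```bash

python3 -m jog '[{"delta_pos":[0,0,0.05],"spin":0},{"delta_pos":[0,0,0.03],"spin":0},{"delta_pos":[0,0,0.011],"spin":0},{"delta_pos":[0,0,0],"spin":0}]'
python3 -m jog '[{"delta_pos":[0,0,0],"spin":0},{"delta_pos":[0,0,0],"spin":0},{"delta_pos":[0,0,0],"spin":0},{"delta_pos":[0,0,0],"spin":0},{"delta_pos":[0,0,0],"spin":0}]' 1 40
```

```text
t: 15.4
eef_pos: [0.4893, 0.0728, 0.1459]
ee_rot: [[0.247, 0.969, 0.0], [0.969, -0.247, -0.0], [-0.0, 0.0, -1.0]]
ft_force: [0.8, 0.1, 0.4]
finger_gap: 0.0283
grip_force: 0.0
t: 16.02
eef_pos: [0.4917, 0.0722, 0.1467]
ee_rot: [[0.248, 0.969, 0.006], [0.969, -0.248, -0.0], [0.001, 0.006, -1.0]]
ft_force: [13.9, -5.2, -4.9]
finger_gap: 0.0105
grip_force: 39.3
```

```bash

python3 -m jog '[{"delta_pos":[0,0.006,0],"spin":0},{"delta_pos":[0,0,0],"spin":0}]'
python3 -c "
from h import *
print(look_for('side','x') if 0 else np.array(read_state()['ft_force']))"
```

```text
t: 16.27
eef_pos: [0.4921, 0.0722, 0.1464]
ee_rot: [[0.247, 0.969, 0.001], [0.969, -0.247, 0.0], [0.001, 0.001, -1.0]]
ft_force: [2.7, -1.3, 6.4]
finger_gap: 0.0102
grip_force: 40.4
[ 2.693  -1.2909  6.3982]
```

```bash
cat > g2.py <<'E'
from h import *
import sys
s=read_state(); p=np.array(s["eef_pos"]); F=np.array(s["ft_force"]); inn=np.array([.9686,-.2487,0])
u=p[2]-.1464; i=(p-[.4921,.0722,0])@inn
a=np.arctan2(.018+u,.212-i)-np.arctan2(.018,.212); r=np.hypot(.018+u,.212-i)
print("th %.3f r %.4f z %.4f F %s in %.1f gap %.4f"%(a,r,p[2],F.round(1),F@inn,s["finger_gap"]))
sys.exit(int(abs(F[2])>14 or np.linalg.norm(F)>22))
E
set -e
python3 -m jog '[{"delta_pos":[0,0.0003,-0.004],"spin":0}]' >/dev/null; python3 g2.py
python3 -m jog '[{"delta_pos":[0,0.0004,-0.004],"spin":0}]' >/dev/null; python3 g2.py
python3 -m jog '[{"delta_pos":[0,0.0004,-0.004],"spin":0}]' >/dev/null; python3 g2.py
python3 -m jog '[{"delta_pos":[0,0.0005,-0.004],"spin":0}]' >/dev/null; python3 g2.py
python3 -m jog '[{"delta_pos":[0,0.0005,-0.004],"spin":0}]' >/dev/null; python3 g2.py
python3 -m jog '[{"delta_pos":[0,0.0006,-0.004],"spin":0}]' >/dev/null; python3 g2.py
python3 -m jog '[{"delta_pos":[0,0.0006,-0.004],"spin":0}]' >/dev/null; python3 g2.py
python3 -m jog '[{"delta_pos":[0,0.0007,-0.004],"spin":0}]' >/dev/null; python3 g2.py
```

```text
th 0.005 r 0.2128 z 0.1476 F [ 5.6 -1.1 -8.7] in 5.7 gap 0.0109
th 0.013 r 0.2128 z 0.1491 F [ 5.8 -1.  -7.8] in 5.9 gap 0.0107
th 0.020 r 0.2128 z 0.1507 F [ 5.8 -1.2 -7.5] in 6.0 gap 0.0106
th 0.028 r 0.2128 z 0.1523 F [ 5.3 -1.8 -7.4] in 5.6 gap 0.0103
th 0.035 r 0.2129 z 0.1539 F [ 5.7 -1.6 -8.7] in 5.9 gap 0.0105
th 0.043 r 0.2128 z 0.1555 F [ 6.2 -1.6 -7.9] in 6.4 gap 0.0108
th 0.050 r 0.2129 z 0.1570 F [ 5.2 -1.5 -8.2] in 5.4 gap 0.0108
th 0.058 r 0.2129 z 0.1587 F [ 4.3 -1.3 -6.8] in 4.5 gap 0.0105
```

The lid is free: a steady 8 N past the 0.02 give. Working out the arc rows.

```bash
python3 - <<'E'
import numpy as np
t=np.linspace(.058,1.218,30); i=.212*(1-np.cos(t))+.018*np.sin(t); u=.212*np.sin(t)-.018*(1-np.cos(t))
for a,b,c in zip(t[1:],np.diff(i)/.4,np.diff(u)/.4): print("%.2f %.4f %.4f"%(a,b,-c))
E
```

```text
0.10 0.0034 -0.0210
0.14 0.0043 -0.0208
0.18 0.0051 -0.0207
0.22 0.0059 -0.0204
0.26 0.0067 -0.0202
0.30 0.0075 -0.0199
0.34 0.0083 -0.0196
0.38 0.0091 -0.0192
0.42 0.0099 -0.0188
0.46 0.0106 -0.0184
0.50 0.0113 -0.0180
0.54 0.0121 -0.0175
0.58 0.0128 -0.0170
0.62 0.0134 -0.0165
0.66 0.0141 -0.0160
0.70 0.0147 -0.0154
0.74 0.0153 -0.0148
0.78 0.0159 -0.0142
0.82 0.0164 -0.0135
0.86 0.0170 -0.0128
0.90 0.0175 -0.0122
0.94 0.0179 -0.0114
0.98 0.0184 -0.0107
1.02 0.0188 -0.0100
1.06 0.0192 -0.0092
1.10 0.0195 -0.0084
1.14 0.0198 -0.0077
1.18 0.0201 -0.0069
1.22 0.0204 -0.0060
```

```bash
set -e
python3 -m jog '[{"delta_pos":[0,0.0034,-0.021],"spin":0},{"delta_pos":[0,0.0043,-0.0208],"spin":0},{"delta_pos":[0,0.0051,-0.0207],"spin":0},{"delta_pos":[0,0.0059,-0.0204],"spin":0}]' >/dev/null; python3 g2.py
python3 -m jog '[{"delta_pos":[0,0.0067,-0.0202],"spin":0},{"delta_pos":[0,0.0075,-0.0199],"spin":0},{"delta_pos":[0,0.0083,-0.0196],"spin":0},{"delta_pos":[0,0.0091,-0.0192],"spin":0}]' >/dev/null; python3 g2.py
python3 -m jog '[{"delta_pos":[0,0.0099,-0.0188],"spin":0},{"delta_pos":[0,0.0106,-0.0184],"spin":0},{"delta_pos":[0,0.0113,-0.018],"spin":0},{"delta_pos":[0,0.0121,-0.0175],"spin":0}]' >/dev/null; python3 g2.py
python3 -m jog '[{"delta_pos":[0,0.0128,-0.017],"spin":0},{"delta_pos":[0,0.0134,-0.0165],"spin":0},{"delta_pos":[0,0.0141,-0.016],"spin":0},{"delta_pos":[0,0.0147,-0.0154],"spin":0}]' >/dev/null; python3 g2.py
```

```text
th 0.219 r 0.2131 z 0.1921 F [ 5.1  1.4 -8.5] in 4.6 gap 0.0104
th 0.377 r 0.2136 z 0.2236 F [-0.2  2.8 -7.8] in -0.9 gap 0.0101
th 0.533 r 0.2141 z 0.2524 F [-10.    4.8  -1.2] in -10.9 gap 0.0098
th 0.689 r 0.2148 z 0.2785 F [-22.5   6.9  13.8] in -23.6 gap 0.0107
```

```bash

python3 -m jog '[{"delta_pos":[0,-0.0045,-0.0044],"spin":0},{"delta_pos":[0,0,0],"spin":0}]' >/dev/null; python3 g2.py
```

```text
th 0.698 r 0.2155 z 0.2804 F [ 1.8  1.6 -3.1] in 1.4 gap 0.0098
```

```bash
set -e
python3 -m jog '[{"delta_pos":[0,0.0149,-0.0152],"spin":0},{"delta_pos":[0,0.0155,-0.0146],"spin":0},{"delta_pos":[0,0.016,-0.0139],"spin":0}]' >/dev/null; python3 g2.py
python3 -m jog '[{"delta_pos":[0,0.0166,-0.0132],"spin":0},{"delta_pos":[0,0.0171,-0.0126],"spin":0},{"delta_pos":[0,0.0175,-0.0118],"spin":0}]' >/dev/null; python3 g2.py
python3 -m jog '[{"delta_pos":[0,0.018,-0.0111],"spin":0},{"delta_pos":[0,0.0184,-0.0104],"spin":0}]' >/dev/null; python3 g2.py
```

```text
th 0.816 r 0.2163 z 0.2979 F [-2.6  1.9 -5.1] in -3.0 gap 0.0105
th 0.933 r 0.2171 z 0.3131 F [-8.8  2.4  3.1] in -9.1 gap 0.0104
th 1.011 r 0.2177 z 0.3220 F [-9.  3.  6.] in -9.5 gap 0.0101
```

```bash
set -e
python3 -m jog '[{"delta_pos":[0,0.0188,-0.011],"spin":0},{"delta_pos":[0,0.0191,-0.0102],"spin":0},{"delta_pos":[0,0.0194,-0.0092],"spin":0}]' >/dev/null; python3 g2.py
python3 -m jog '[{"delta_pos":[0,0.0197,-0.008],"spin":0},{"delta_pos":[0,0.02,-0.0072],"spin":0},{"delta_pos":[0,0.0203,-0.0064],"spin":0}]' >/dev/null; python3 g2.py
```

```text
th 1.131 r 0.2188 z 0.3335 F [ -0.4   1.8 -11.5] in -0.8 gap 0.0103
th 1.247 r 0.2197 z 0.3418 F [ -1.7   1.5 -10.9] in -2.0 gap 0.0101
```

```bash
python3 - <<'E'
from h import *
d,p=cloud("top"); b,q=cloud("side")
A=cv2.resize(d["img"][130:290,150:363],None,fx=1.875,fy=1.875); B=cv2.resize(b["img"][70:250,200:440],None,fx=300/180,fy=300/180)
cv2.imwrite("pics/c5.png",np.hstack([A,B])[:,:,::-1])
ex=np.array([.9686,-.2487,0]);ey=np.array([.2487,.9686,0])
for r in(p,q):
    w=r-[.5964,-.0227,0]; bx,by,z=w@ex,w@ey,w[...,2]
    m=(by>-.13)&(by<-.02)&(z>.12)&(z<.26)&(bx>-.05)&(bx<.2)
    if m.sum()>30:
        k=np.polyfit(z[m],bx[m],1); print(m.sum(),"angle from fit",np.arctan2(1,-0+k[0]) , k, np.percentile(bx[m],[5,50,95]),z[m].max())
E
```

```text
1113 angle from fit 2.055576715968262 [-0.5267  0.1764] [0.0337 0.0573 0.0985] 0.2455390512233302
225 angle from fit 2.042553333666153 [-0.5102  0.1652] [0.0338 0.0481 0.1025] 0.24427799993958121
```

View pics/c5.png

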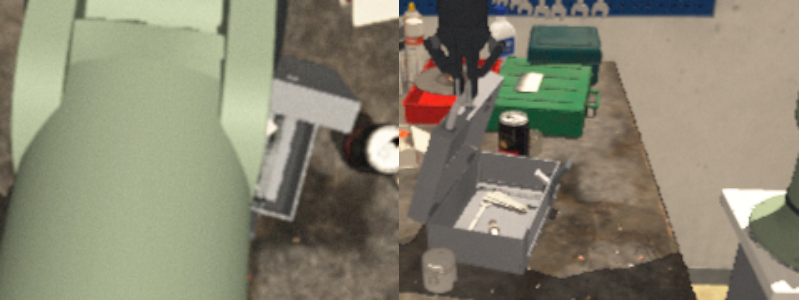

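The right crop shows the lid standing steeply open at (455,150), with the box's contents visible and the can and piston in place. Kinematics put it at about 1.24 rad. Releasing, then retreating straight up.

```bash

python3 -m jog '[{"delta_pos":[0,0,0],"spin":0},{"delta_pos":[0,0,0],"spin":0},{"delta_pos":[0,0,0],"spin":0},{"delta_pos":[0,0,0],"spin":0}]' 0.6 20
python3 -m jog '[{"delta_pos":[0,0,-0.03],"spin":0},{"delta_pos":[0,0,-0.06],"spin":0},{"delta_pos":[0,0,-0.08],"spin":0},{"delta_pos":[0,0,-0.08],"spin":0},{"delta_pos":[0,-0.1,0],"spin":0},{"delta_pos":[0,-0.1,0],"spin":0},{"delta_pos":[0,-0.1,0],"spin":0},{"delta_pos":[0,0,0],"spin":0}]'
python3 -m jog '[{"delta_pos":[0.1,0,0],"spin":0},{"delta_pos":[0.1,0,0],"spin":0},{"delta_pos":[0.1,0,0],"spin":0},{"delta_pos":[0.1,0,0],"spin":0},{"delta_pos":[0,0,0],"spin":0},{"delta_pos":[0,0,0],"spin":0}]'
python3 - <<'E'
from h import *
d,p=cloud("top"); b,q=cloud("side")
A=cv2.resize(d["img"][130:290,150:363],None,fx=1.875,fy=1.875); B=cv2.resize(b["img"][70:250,200:440],None,fx=300/180,fy=300/180)
cv2.imwrite("pics/c6.png",np.hstack([A,B])[:,:,::-1])
for n in("piston_mid","can_mid","tin_mid","handle_mid"): print(n,[(np.round(r["at"],4).tolist(),round(r["score"],2)) for c in("top","side") for r in look_for(c,n)[:1]])
E
```

```text
t: 21.88
eef_pos: [0.6466, 0.0327, 0.3421]
ee_rot: [[0.247, 0.969, 0.0], [0.969, -0.247, 0.0], [0.0, 0.0, -1.0]]
ft_force: [0.5, -0.3, 0.3]
finger_gap: 0.0339
grip_force: 0.0
t: 22.88
eef_pos: [0.5287, 0.0629, 0.4434]
ee_rot: [[0.246, 0.969, 0.001], [0.969, -0.246, 0.002], [0.002, 0.001, -1.0]]
ft_force: [1.3, 0.1, 0.2]
finger_gap: 0.0344
grip_force: 0.0
t: 23.62
eef_pos: [0.5703, 0.2167, 0.4422]
ee_rot: [[0.248, 0.969, 0.0], [0.969, -0.248, -0.001], [-0.0, 0.0, -1.0]]
ft_force: [0.1, -0.3, 0.3]
finger_gap: 0.0339
grip_force: 0.0
piston_mid [([0.6856, 0.1562, 0.0509], 0.67), ([0.6858, 0.1759, 0.0421], 0.87)]
can_mid [([0.5745, -0.2397, 0.1064], 0.63), ([0.5736, -0.2233, 0.0857], 0.58)]
tin_mid [([0.5416, -0.331, 0.0197], 0.69), ([0.5735, -0.2245, 0.0846], 0.7)]
handle_mid [([0.6587, -0.0411, 0.2393], 0.84), ([0.6762, 0.0148, 0.1568], 0.57)]
```

View pics/c6.png

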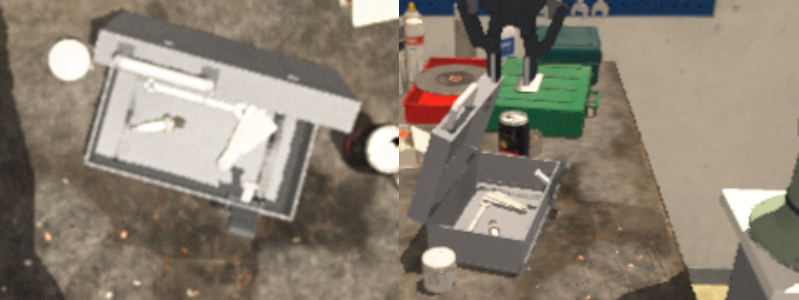

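The lid stands by itself at about 1.23 rad: its bar is at (160,73) in the left crop, 54 mm in front of the hinge. The gripper is clear and the bystanders haven't moved. Handing in.

```bash
python3 -c "
from rig import *
print(close_job())"
```

```text
the job is handed in; nothing more can be done
None
```

The job is handed in, with no verdict returned: I raised the paddle to its felt stop and let go, and the lid now stands at about 1.23 rad (70°) by my estimate, with the piston, can and tin where they were.

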